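# Make up a spare-parts order: stack in the carton, loose pair on the kit board

## Task

Make up the order: in the middle of the open cardboard carton pack the heaviest part lowest, so the flanged hub stands upright on the carton floor, the cover lies centred on top of the hub with its knob up, and the rubber ring lies flat on the cover around the knob. On the plywood board put the bearing block in the middle of the left half (left as the robot sees it) with its length along the steel strip, and stand the sleeve upright in the middle of the right half. Set everything down gently, without dropping it, and leave it all standing at rest.

Things in the scene. Friction and masses are not known exactly. Their poses are not given: they have to be found in the camera images.
- hub: Loose flanged steel hub, about 0.75 kg, standing flange down: flange 70 mm diameter, 14 mm thick; above it a plain round neck 46 mm in diameter up to the flat top at 60 mm (dark centre spot). Origin: centre of its underside; z points up.
- cover: Loose aluminium cover, about 0.09 kg: flat disc 54 mm diameter, 8 mm thick, with a round knob 22 mm in diameter in its middle, up to 32 mm above the underside. Origin: centre of its underside; z points up.
- gasket: Loose rigid black rubber ring lying flat, about 25 g: 58 mm outside, 38 mm inside diameter, 10 mm thick. Origin: centre of its underside; z points up.
- block: Loose dark cast-iron bearing block (pillow block), about 0.45 kg: foot 80 mm long (its x), 34 mm wide (its y), 12 mm thick, with an arched housing in the middle 50 mm long (x), 30 mm wide (y, flat sides), 56 mm high in all. At the start its length is within 0.5 rad of world x. Origin: centre of its underside; z points up.
- sleeve: Loose steel bushing (plain tube) standing on end, about 0.3 kg: 40 mm outside, 24 mm inside diameter, 50 mm high. Origin: centre of its underside; z points up.
- carton: Fixed shallow open cardboard carton, outside 160 x 160 mm, 35 mm high, walls and floor 5 mm thick; the inner floor is 5 mm above the origin. Turned up to 0.25 rad; stands on the robot's left or right. Origin: centre of its underside; axes along the sides, z up.
- board: Fixed plywood kit board 120 mm (its x) x 190 mm (its y), 12 mm thick, lying on the table, with a steel strip 12 mm wide along its x axis down the middle, its top 25 mm above the table, parting the board in two halves. The middle of the left half is at y = +50 mm in its frame, that of the right half at y = -50 mm, both at x = 0; its top is at z = 12 mm. Turned up to 0.25 rad; on the other side of the robot from the carton. Origin: centre of the underside.

How it is judged:
By the outcome, as a careful person would: the job done as asked, in the order asked, and still so for the second after the job is handed in, with the robot touching nothing.
It also fails if it takes over 144 s, if anything falls off the work surface, if the arm or the gripper's body presses on something with over 40 N, if the wrist force passes 120 N, or if a joint passes its speed limit or range.

## Robot

A 6-joint arm with a two-finger parallel gripper is mounted at the origin on the work surface. World frame = base frame: x ahead of the robot, y to its left, z up, the work surface at z = 0. Lengths are in m, angles in degrees, forces in N, time in s.
With the tool pointing down it reaches from about 0.4 to 0.925 m from the base axis. Payload 12.5 kg.
Tool frame: the origin (TCP) lies midway between the tips of the shut fingers; the grasp point (between the pads) lies env.grasp_offset behind it (env.grasp_offset is the distance from the TCP to the grasp point, in m); y points along the fingers, x is the direction in which the jaws open and shut, and the axes are right-handed (so a half turn about y gives the same grasp; the last joint's range is limited). The gripper opens to 95 mm and grips with 3 to 60 N. Pads are 20 mm wide; open, the fingers measure 119 mm over their backs; the gripper's body (75 mm by 180 mm) begins 59 mm behind the grasp point.
Start: joints at [70.898, 28.126, 89.318, -0, 62.55, -6.05], TCP at [0.141, 0.609, 0.193] pointing down, gripper open.
Joint ranges: [-177.58, 177.58], [-47.91, 125.51], [2.72, 160], [-65.01, 245.01], [3.68, 167.84], [-153.87, 153.87]. Speed limits (degrees/s): [127.2, 127.2, 159.86, 180, 180, 180].

## Interface

Orientations are given as [roll, pitch, yaw] about the fixed x, y, z axes, in that order (R = Rz(yaw) Ry(pitch) Rx(roll)).
In Python, from cell import env gives the robot as it stands. The module is installed in compiled form; this text tells all that it offers.
- The arm moves only by the shell command python3 -m jog 'ROWS' [OPENING] [FORCE]. ROWS is JSON, a list of rows, each a list of 6 numbers: the shift along the tool's x, y, z in m, then the turn, a rotation vector about the tool's x, y, z in degrees. A call has 1 to 20 rows; each row is the pose to reach, as a shift and turn from the pose commanded when the call began, along the tool's axes at that moment; what a row does not reach only later rows make up. A row lasts 1/10 s, in which the tool goes at most 50 mm and 8.59 degrees, less where a joint would pass 70% of its speed; a pose out of reach is approached as far as the arm can. A call with a gripper value outside its range is refused whole. OPENING is the opening, from 0 (shut) to 1 (fully open), set as the call begins (- or left out, the last holds). The fingers move at their own pace and stop on an object; FORCE is the grip in N (left out, the last holds). Time passes only in rows, so rows that repeat a pose let the fingers close. It gives the time, the measured TCP pose, the force and the opening at its end, in the units of the state.
- env.get_obs(): the state, without advancing time (a new reading comes with each control period).
- env.camera(name): name is "scene" or "top"; returns the picture (420x560x3 uint8, red, green, blue); there is no depth.
- env.camera_model(name): a dict with "vfov" (degrees; the focal length in pixels is half the picture's height over the tangent of half this angle, whatever the lens; pixels are square), "cx", "cy" (the principal point, pixels), "k1" (the pictures are not rectified: a ray, as slopes to the right and down, at radius r is drawn at 1 + k1 r^2 times it, then the intrinsics apply), "pose" (4x4, takes a point from camera to world coordinates). Camera axes: x right, y down, z forward; pixel columns grow to the right and rows downward; lengths in m; the calibration is good to about 2 mm. A picture is of the moment at which its call begins. camera_model takes no time and is no camera call.
- env.hand_in(): hands the job in, once; it reports no verdict.
The state is a dict: "time_s": time; "joint_positions": joint angles; "joint_velocities": joint speeds; "joint_torque": joint torques, N m; "tcp_pos": TCP position; "orientation": TCP orientation; "ft_force": force on the tool from outside, world axes, zero at the start; "moment": the same for the moment, N m; "gripper_width": finger opening in m.
Only numpy, scipy, OpenCV 4.12 (cv2) and the standard library are available. Lean on these libraries where they do the work, as an engineer would, in place of code of your own. Each camera call takes 0.05 s, during which the arm holds its last target. There are 200 camera calls.

## Working session

There is one attempt and no reset: what is moved stays moved. The work goes in short steps, Python scripts to look and compute and a shell command to move; the robot and the scene stay as the last step left them, time stands still between calls to the robot, and variables do not carry over. Pictures are saved under pics/ and viewed, about 12 in all and at most 16, crops included, and the job is handed in when it is done.

```bash
mkdir -p pics
python3 - <<'E'
from cell import env
import cv2
print(env.get_obs(), env.grasp_offset)
for n in("scene","top"):
    cv2.imwrite(f"pics/{n}0.png",env.camera(n)[:,:,::-1]); print(n,env.camera_model(n))
E
```

```text
{'time_s': 0.0, 'joint_positions': array([ 7.08982216e+01,  2.81631255e+01,  8.93496241e+01,  6.21447963e-04,
        6.25493418e+01, -6.04975531e+00]), 'joint_velocities': array([-0.01861443, -0.03186337,  0.05628271,  0.09583331, -0.09215115,
        0.08471433]), 'joint_torque': array([ 1.83144781e-03, -6.12643647e+01, -2.58163923e+01,  6.93082390e-02,
        4.83112398e-02, -1.50392229e-04]), 'tcp_pos': array([0.14102853, 0.60861066, 0.19227586]), 'orientation': array([-8.99929080e+01,  6.16874939e-02,  7.69476939e+01]), 'ft_force': array([ 1.10833479, -0.10566588,  0.63396463]), 'moment': array([ 0.00288433, -0.03091386,  0.03489568]), 'gripper_width': 0.09492330510723682} 0.0188
scene {'vfov': 45.96336258505075, 'cx': 282.9809153114046, 'cy': 208.87628674874205, 'k1': -0.07342659398643038, 'pose': array([[-0.02706994,  0.65416092, -0.75587083,  1.20062671],
       [ 0.99957306,  0.0093958 , -0.02766612,  0.02197748],
       [-0.01099608, -0.75629704, -0.65413598,  0.61118024],
       [ 0.        ,  0.        ,  0.        ,  1.        ]])}
top {'vfov': 42.481514531139716, 'cx': 282.87543525594873, 'cy': 214.55190535047072, 'k1': -0.060736599615532724, 'pose': array([[ 0.06360282, -0.9719695 ,  0.2263404 ,  0.2719899 ],
       [-0.99797315, -0.06241475,  0.01240905, -0.01507612],
       [ 0.00206577, -0.22667089, -0.97396922,  1.19592062],
       [ 0.        ,  0.        ,  0.        ,  1.        ]])}
```

View pics/top0.png

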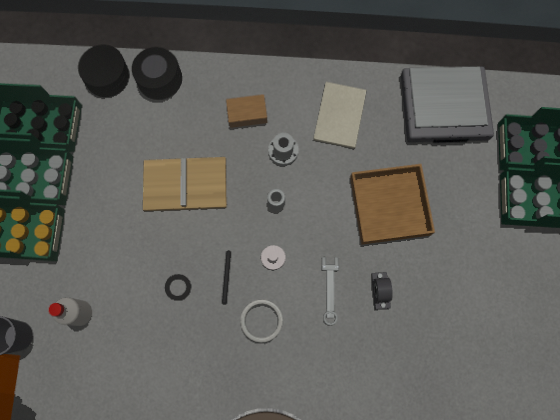

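View pics/scene0.png

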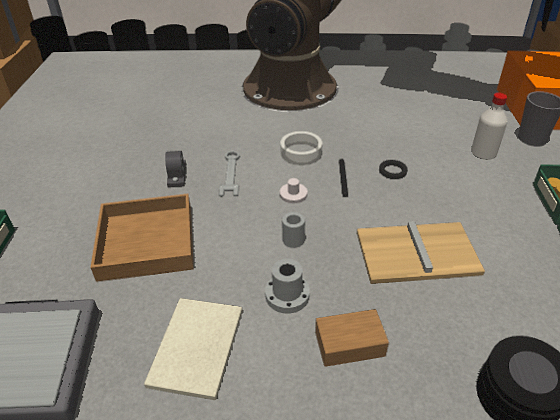

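```bash
cat > h.py <<'E'
import numpy as np, cv2
from cell import env
def cam(n):
    m=env.camera_model(n); f=210/np.tan(np.radians(m["vfov"]/2)); return m,f
def ray(n,p):
    m,f=cam(n); d=np.array([(p[0]-m["cx"])/f,(p[1]-m["cy"])/f]); u=d.copy()
    for _ in range(20): u=d/(1+m["k1"]*(u@u))
    T=m["pose"]; return T[:3,3],T[:3,:3]@np.array([u[0],u[1],1])
def px(n,p,z):
    o,d=ray(n,p); return (o+d*(z-o[2])/d[2])
def proj(n,P):
    m,f=cam(n);T=m["pose"]; c=T[:3,:3].T@(np.array(P)-T[:3,3]); u=c[:2]/c[2]
    u=u*(1+m["k1"]*(u@u)); return u*f+[m["cx"],m["cy"]]
def crop(n,c0,c1,r0,r1,s,out,img=None):
    im=env.camera(n) if img is None else img
    cv2.imwrite("pics/"+out,cv2.resize(im[r0:r1,c0:c1,::-1],None,fx=s,fy=s,interpolation=cv2.INTER_CUBIC))
    return im
def tool():
    o=env.get_obs(); return o["tcp_pos"],o["orientation"],o["gripper_width"],o["ft_force"],o["time_s"]
def rel(target,yaw=None):
    """shift in tool axes (tool pointing down) from measured pose; yaw diff"""
    from scipy.spatial.transform import Rotation as R
    o=env.get_obs(); M=R.from_euler("xyz",o["orientation"],degrees=True).as_matrix()
    s=M.T@(np.array(target)-o["tcp_pos"]); return np.round(s,4)
E
python3 - <<'E'
from h import *
im=crop("top",200,300,125,275,4,"c1.png"); 
b=cv2.resize(im[265:310,360:405,::-1],None,fx=8,fy=8,interpolation=cv2.INTER_CUBIC)
a=cv2.imread("pics/c1.png"); c=np.zeros((600,760,3),np.uint8); c[:,:400]=a; c[:360,400:]=b; cv2.imwrite("pics/c1.png",c)
hsv=cv2.cvtColor(im,cv2.COLOR_RGB2HSV)
wood=cv2.inRange(hsv,(5,70,40),(30,255,255))
for w,z in(("carton",.035),("board",.012)):
    m=wood.copy(); 
    if w=="carton": m[:,:345]=0;m[:160]=0;m[250:]=0;m[:,440:]=0
    else: m[:,:138]=0;m[:150]=0;m[215:]=0;m[:,235:]=0
    m=cv2.morphologyEx(m,cv2.MORPH_CLOSE,np.ones((9,9)))
    c=max(cv2.findContours(m,0,2)[0],key=cv2.contourArea)
    W=np.array([px("top",q,z)[:2] for q in c[:,0].astype(float)],np.float32)
    r=cv2.minAreaRect(W); print(w,r)
g=cv2.cvtColor(im,cv2.COLOR_RGB2GRAY)
for w,(x0,x1,y0,y1),f,z in (("gasket",(160,195,270,305),lambda g:g<50,.01),("cover",(255,292,240,275),lambda g:g>135,.008)):
    m=np.zeros_like(g); m[y0:y1,x0:x1]=f(g[y0:y1,x0:x1])
    c=max(cv2.findContours(m,0,2)[0],key=cv2.contourArea); W=np.array([px("top",q,z)[:2] for q in c[:,0].astype(float)],np.float32)
    print(w,cv2.fitEllipse(W),cv2.fitEllipse(c))
E
```

```text
carton ((0.5836654305458069, -0.2398766577243805), (0.16569043695926666, 0.16562937200069427), 11.201004981994629)
board ((0.6059432029724121, 0.22993822395801544), (0.1213039830327034, 0.1897374838590622), 6.167649269104004)
gasket ((0.37022894620895386, 0.22027377784252167), (0.05382557958364487, 0.05489182844758034), 142.3538055419922) ((177.4655303955078, 286.982177734375), (24.544662475585938, 25.000776290893555), 38.89804458618164)
cover ((0.45099031925201416, 0.01641632802784443), (0.05148738622665405, 0.052757881581783295), 12.391563415527344) ((272.7325744628906, 256.67633056640625), (22.996686935424805, 23.78948974609375), 80.75753021240234)
```

View pics/c1.png

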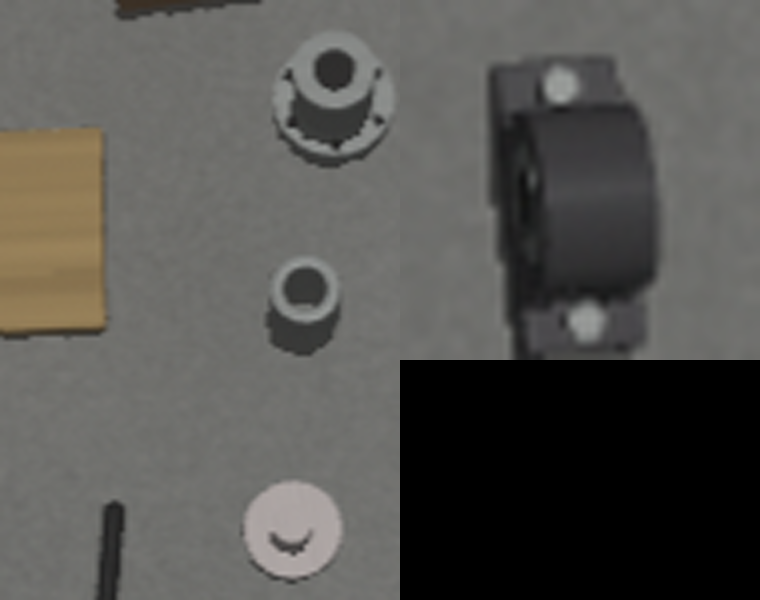

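Run:
```python
from h import *
P=lambda *a:px(*a)[:2].round(4)
print("hub",P("top",(283.4,141.9),.06),P("scene",(287,270),.06))
print("sleeve",P("top",(275.9,196.6),.05),P("scene",(293,219),.05))
b1,b2=P("top",(379.7,275.1),.015),P("top",(382.9,305),.015)
d=b1-b2; print("block",b1,b2,(b1+b2)/2,np.hypot(*d),np.degrees(np.arctan2(d[1],d[0])))
print("cover scene",P("scene",(293,182),.032),"gasket",P("scene",(393,169),.01))
im=env.camera("scene")
a=cv2.resize(im[190:285,85:200,::-1],None,fx=5,fy=5,interpolation=cv2.INTER_CUBIC)
cv2.imwrite("pics/s1.png",a)
# carton & board from model, projected, for check against both views
for n,c,ang,s,z in(("carton",(.5837,-.2399),11.2,(.08,.08),.035),("board",(.606,.23),6.17,(.06,.095),.012)):
  t=np.radians(ang);R=np.array([[np.cos(t),-np.sin(t)],[np.sin(t),np.cos(t)]])
  for v in("top","scene"):
    print(n,v,[proj(v,[*(c+R@np.array([i*s[0],j*s[1]])),z]).round(0).tolist() for i,j in((1,1),(1,-1),(-1,-1),(-1,1))])
```

```text
hub [0.7021 0.0088] [0.7028 0.0084]
sleeve [0.5777 0.0174] [0.5781 0.0159]
block [ 0.4239 -0.2207] [ 0.3593 -0.2293] [ 0.3916 -0.225 ] 0.06516993171701194 7.583023863678117
cover scene [0.4527 0.0145] gasket [0.378  0.2184]
carton top [[350.0, 173.0], [420.0, 165.0], [434.0, 233.0], [362.0, 243.0]]
carton scene [[193.0, 253.0], [92.0, 266.0], [103.0, 202.0], [190.0, 192.0]]
board top [[143.0, 160.0], [225.0, 157.0], [226.0, 207.0], [142.0, 210.0]]
board scene [[486.0, 270.0], [371.0, 279.0], [357.0, 227.0], [460.0, 221.0]]
```

View pics/s1.png

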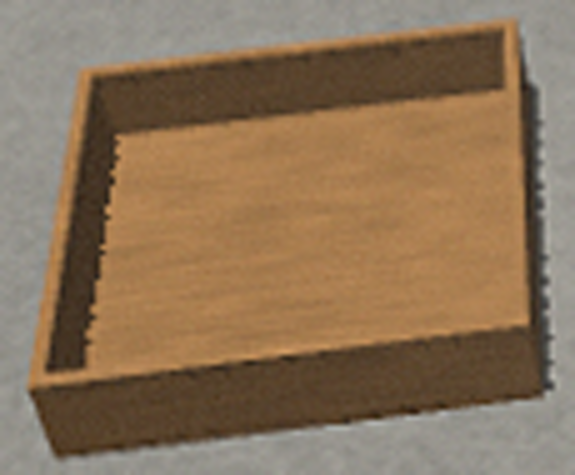

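Run:
```python
from h import *
P=lambda *a:px(*a)[:2]
c=[(188.5,193.8),(101,204),(91.3,267),(191,255)]
W=np.array([P("scene",q,.035) for q in c]); print(W.round(3),W.mean(0),[np.hypot(*(W[i]-W[i-1])).round(4) for i in range(4)],[np.degrees(np.arctan2(*(W[i]-W[i-1])[::-1])).round(1) for i in range(4)])
for n,(x0,x1,y0,y1) in(("top",(135,235,150,220)),("scene",(350,495,212,290))):
    im=env.camera(n)[y0:y1,x0:x1]; hsv=cv2.cvtColor(im,cv2.COLOR_RGB2HSV)
    w=cv2.inRange(hsv,(8,60,110),(30,255,255)); print(n,w.sum()//255)
    k=cv2.morphologyEx(w,cv2.MORPH_CLOSE,np.ones((15,15)))
    ct=max(cv2.findContours(k,0,2)[0],key=cv2.contourArea); h=cv2.convexHull(ct)
    q=cv2.approxPolyN(h,4,ensure_convex=True).reshape(-1,2).astype(float) if hasattr(cv2,"approxPolyN") else None
    q=q+[x0,y0]; V=np.array([P(n,a,.012) for a in q]); print(q.tolist(),V.round(3).tolist(),V.mean(0).round(4),[np.hypot(*(V[i]-V[i-1])).round(4) for i in range(4)],[np.degrees(np.arctan2(*(V[i]-V[i-1])[::-1])).round(1) for i in range(4)])
    # strip: bright grey inside hull
    mk=np.zeros(w.shape,np.uint8); cv2.fillConvexPoly(mk,h,255); mk=cv2.erode(mk,np.ones((5,5)))
    s=((hsv[...,1]<50)&(mk>0)); yx=np.argwhere(s)[:,::-1].astype(float)+[x0,y0]
    S=np.array([P(n,a,.025) for a in yx],np.float32); print("strip",len(S),cv2.minAreaRect(S))
```

```text
[[ 0.495 -0.179]
 [ 0.526 -0.336]
 [ 0.681 -0.304]
 [ 0.651 -0.148]] [ 0.58802008 -0.24156887] [np.float64(0.1592), np.float64(0.16), np.float64(0.1579), np.float64(0.1588)] [np.float64(-168.8), np.float64(-78.7), np.float64(11.6), np.float64(100.8)]
top 3806
[[226.0, 206.0], [143.0, 209.0], [143.0, 160.0], [225.0, 147.0]] [[0.559, 0.13], [0.54, 0.317], [0.656, 0.331], [0.699, 0.144]] [0.6133 0.2305] [np.float64(0.1412), np.float64(0.1882), np.float64(0.1169), np.float64(0.1919)] [np.float64(-174.0), np.float64(95.8), np.float64(7.1), np.float64(-76.9)]
strip 461 ((0.6206783056259155, 0.19325046241283417), (0.11720555275678635, 0.12224798649549484), 16.150964736938477)
scene 5269
[[486.0, 274.0], [373.0, 284.0], [349.0, 229.0], [460.0, 222.0]] [[0.664, 0.329], [0.687, 0.143], [0.561, 0.115], [0.54, 0.316]] [0.613  0.2259] [np.float64(0.1252), np.float64(0.1871), np.float64(0.1294), np.float64(0.2029)] [np.float64(5.8), np.float64(-83.0), np.float64(-167.2), np.float64(96.0)]
strip 475 ((0.6253321170806885, 0.1805022656917572), (0.10506835579872131, 0.11207769066095352), 6.743893623352051)
```

```bash
python3 -m jog '[[-0.458,0,-0.682,0,66,0],[-0.458,0,-0.682,0,66,0],[-0.458,0,-0.682,0,66,0],[-0.458,0,-0.682,0,66,0],[-0.458,0,-0.682,0,66,0],[-0.458,0,-0.682,0,66,0],[-0.458,0,-0.682,0,66,0],[-0.458,0,-0.682,0,66,0],[-0.458,0,-0.682,0,66,0],[-0.458,0,-0.682,0,66,0],[-0.458,0,-0.682,0,66,0],[-0.458,0,-0.682,0,66,0],[-0.458,0,-0.682,0,66,0],[-0.458,0,-0.682,0,66,0],[-0.458,0,-0.682,0,66,0],[-0.458,0,-0.682,0,66,0],[-0.458,0,-0.682,0,66,0],[-0.458,0,-0.682,0,66,0],[-0.458,0,-0.682,0,66,0],[-0.458,0,-0.682,0,66,0]]' 0.9 40; python3 -m jog '[[0,0,0,0,0,0]]'
python3 - <<'E'
from h import *
print(tool(), rel([.7025,.0086,.1]))
E
```

```text
time_s: 2.3
tcp_pos: [0.7015, 0.0097, 0.193]
orientation: [-90.0, 0.0, 11.0]
ft_force: [1.0, 0.2, -0.0]
gripper_width: 0.0854
time_s: 2.4
tcp_pos: [0.7016, 0.0098, 0.1933]
orientation: [-90.0, -0.0, 11.0]
ft_force: [-0.0, 0.1, -0.2]
gripper_width: 0.0855
(array([0.70159219, 0.00981222, 0.19325303]), array([-8.99954993e+01, -1.64259535e-02,  1.10212098e+01]), 0.0854638448260172, array([-0.04061979,  0.09846103, -0.16769743]), 2.4) [ 0.0006  0.0933 -0.0014]
```

```bash
python3 -m jog '[[0,0.04,-0.001,0,0,0],[0,0.085,-0.001,0,0,0],[0,0.12,-0.001,0,0,0],[0,0.145,-0.001,0,0,0],[0,0.16,-0.001,0,0,0],[0,0.168,-0.001,0,0,0],[0,0.172,-0.001,0,0,0],[0,0.173,-0.001,0,0,0],[0,0.173,-0.001,0,0,0]]' ; python3 -m jog '[[0,0,0,0,0,0],[0,0,0,0,0,0],[0,0,0,0,0,0],[0,0,0,0,0,0],[0,0,0,0,0,0],[0,0,0,0,0,0],[0,0,0,0,0,0],[0,0,0,0,0,0],[0,0,0,0,0,0],[0,0,0,0,0,0]]' 0 40
python3 - <<'E'
from h import *
print(tool())
crop("top",200,360,100,240,4,"g1.png")
E
```

```text
time_s: 3.3
tcp_pos: [0.7028, 0.0077, 0.0209]
orientation: [-90.0, -0.1, 10.9]
ft_force: [-0.3, -0.8, -0.1]
gripper_width: 0.0856
time_s: 4.3
tcp_pos: [0.7021, 0.0077, 0.0198]
orientation: [-90.0, 0.0, 11.0]
ft_force: [-2.9, -0.4, 1.0]
gripper_width: 0.0455
(array([0.70207489, 0.00768169, 0.01983261]), array([-8.99924545e+01,  2.16730023e-02,  1.09502838e+01]), 0.04550392811878537, array([-2.88661765, -0.38139914,  0.99342529]), 4.3)
```

View pics/g1.png

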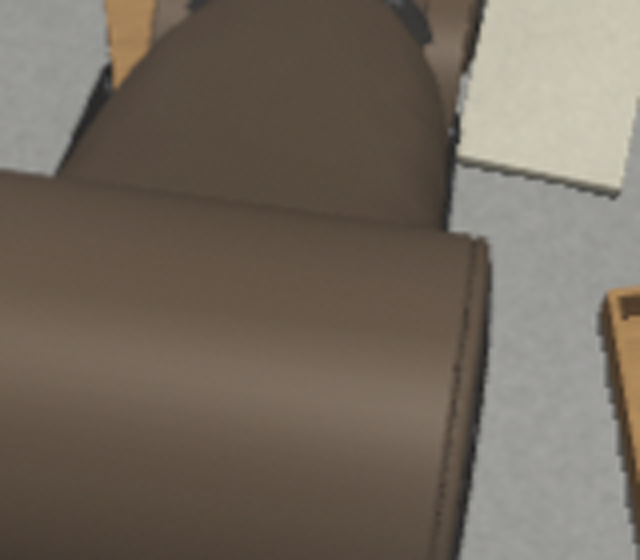

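```bash
python3 -m jog '[[0,-0.005,0,0,0,0],[0,-0.015,0,0,0,0],[0,-0.035,0,0,0,0],[0,-0.065,0,0,0,0],[-0.01,-0.09,-0.014,0,0,0],[-0.025,-0.11,-0.035,0,0,0],[-0.045,-0.115,-0.063,0,0,0],[-0.067,-0.115,-0.094,0,0,0],[-0.09,-0.115,-0.126,0,0,0],[-0.112,-0.115,-0.157,0,0,0],[-0.131,-0.115,-0.184,0,0,0],[-0.145,-0.115,-0.204,0,0,0],[-0.154,-0.115,-0.216,0,0,0],[-0.159,-0.115,-0.2235,0,0,0],[-0.159,-0.115,-0.2235,0,0,0],[-0.159,-0.115,-0.2235,0,0,0]]'
python3 - <<'E'
from h import *
print(tool(),rel([.588,-.242,.0255]))
crop("scene",60,260,90,290,3,"g2.png")
E
```

```text
time_s: 5.95
tcp_pos: [0.589, -0.2411, 0.1348]
orientation: [-90.0, -0.0, 11.0]
ft_force: [0.6, -0.6, -8.5]
gripper_width: 0.0453
(array([ 0.588966  , -0.24107963,  0.13478146]), array([-8.99738737e+01, -9.77025313e-03,  1.09698724e+01]), 0.04533455732234437, array([ 0.58552785, -0.56282442, -8.52654078]), 5.95) [-0.0011  0.1093 -0.0008]
```

View pics/g2.png

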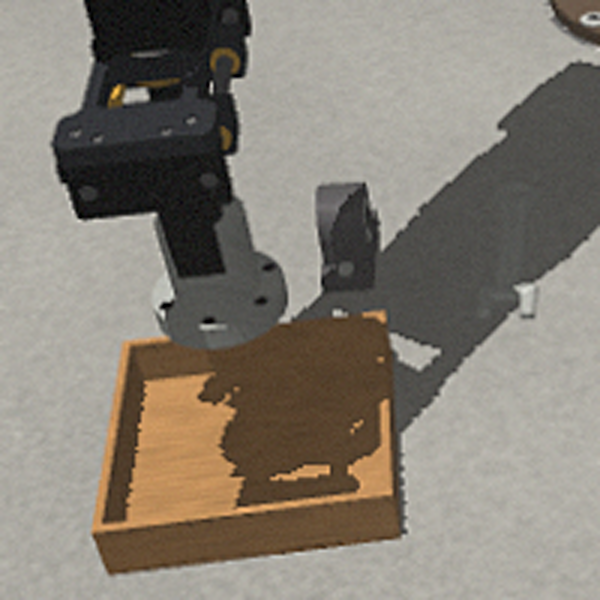

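```bash
python3 -m jog '[[-0.001,0.01,-0.001,0,0,0],[-0.001,0.03,-0.001,0,0,0],[-0.001,0.055,-0.001,0,0,0],[-0.001,0.078,-0.001,0,0,0],[-0.001,0.093,-0.001,0,0,0],[-0.001,0.1,-0.001,0,0,0],[-0.001,0.104,-0.001,0,0,0],[-0.001,0.106,-0.001,0,0,0],[-0.001,0.107,-0.001,0,0,0],[-0.001,0.108,-0.001,0,0,0],[-0.001,0.108,-0.001,0,0,0],[-0.001,0.108,-0.001,0,0,0]]'; python3 -m jog '[[0,0.0005,0,0,0,0],[0,0.001,0,0,0,0],[0,0.001,0,0,0,0]]'
```

```text
time_s: 7.2
tcp_pos: [0.5879, -0.2431, 0.0271]
orientation: [-90.0, -0.0, 10.9]
ft_force: [-0.2, 0.1, -8.9]
gripper_width: 0.0451
time_s: 7.5
tcp_pos: [0.5878, -0.2431, 0.0258]
orientation: [-90.0, 0.0, 10.9]
ft_force: [-0.1, 0.1, -7.5]
gripper_width: 0.0452
```

```bash
python3 -m jog '[[0,0.0003,0,0,0,0],[0,0.0006,0,0,0,0],[0,0.0006,0,0,0,0]]';python3 -m jog '[[0,0.0003,0,0,0,0],[0,0.0006,0,0,0,0],[0,0.0006,0,0,0,0]]'
```

```text
time_s: 7.8
tcp_pos: [0.5878, -0.243, 0.0252]
orientation: [-90.0, -0.0, 10.9]
ft_force: [-0.6, 0.0, -9.4]
gripper_width: 0.0451
time_s: 8.1
tcp_pos: [0.5878, -0.2431, 0.0248]
orientation: [-90.0, -0.0, 10.9]
ft_force: [-0.7, 0.5, -4.7]
gripper_width: 0.0451
```

```bash
python3 -m jog '[[0,0.0003,0,0,0,0],[0,0.0005,0,0,0,0],[0,0.0005,0,0,0,0]]';python3 -m jog '[[0,0,0,0,0,0],[0,0,0,0,0,0],[0,0,0,0,0,0],[0,0,0,0,0,0],[0,0,0,0,0,0],[0,0,0,0,0,0]]' 0.7; python3 -m jog '[[0,-0.01,0,0,0,0],[0,-0.03,0,0,0,0],[0,-0.06,0,0,0,0],[0,-0.1,0,0,0,0],[0,-0.12,0,0,0,0],[0,-0.125,0,0,0,0],[0,-0.125,0,0,0,0]]'
python3 - <<'E'
from h import *
print(tool(),rel([.4515,.016,.15]))
E
```

```text
time_s: 8.4
tcp_pos: [0.5879, -0.2431, 0.0248]
orientation: [-90.0, -0.0, 10.9]
ft_force: [-4.4, 3.2, 5.5]
gripper_width: 0.0454
time_s: 9.0
tcp_pos: [0.5879, -0.2431, 0.0241]
orientation: [-90.0, -0.0, 10.9]
ft_force: [0.1, 0.3, -0.0]
gripper_width: 0.0666
time_s: 9.7
tcp_pos: [0.5879, -0.2431, 0.1497]
orientation: [-90.0, -0.1, 11.0]
ft_force: [0.5, 0.3, -0.3]
gripper_width: 0.0668
(array([ 0.58787246, -0.24308282,  0.14971556]), array([-9.00391453e+01, -5.55378563e-02,  1.09529871e+01]), 0.06675965321781503, array([ 0.54801856,  0.25013833, -0.32388283]), 9.7) [-0.0847 -0.0006  0.2803]
```

```bash
python3 -m jog '[[-0.01,0,0.03,0,0,0],[-0.025,0,0.07,0,0,0],[-0.04,0,0.115,0,0,0],[-0.055,0,0.165,0,0,0],[-0.068,0,0.21,0,0,0],[-0.077,0,0.25,0,0,0],[-0.082,0,0.27,0,0,0],[-0.085,0,0.28,0,0,0],[-0.085,0,0.28,0,0,0],[-0.085,0,0.28,0,0,0]]' 0.5
python3 - <<'E'
from h import *
print(tool(),rel([.4515,.016,.012]))
im=crop("top",340,440,155,255,4,"a.png"); s=crop("scene",85,200,180,280,4,"b.png")
a,b=cv2.imread("pics/a.png"),cv2.imread("pics/b.png"); c=np.zeros((400,800,3),np.uint8); c[:,:400]=a; c[:,400:]=b[:,:400]; cv2.imwrite("pics/g3.png",c)
E
```

```text
time_s: 10.7
tcp_pos: [0.4516, 0.0151, 0.1487]
orientation: [-90.0, 0.0, 10.9]
ft_force: [0.0, 0.7, -0.7]
gripper_width: 0.0475
(array([0.45157653, 0.01508541, 0.14869065]), array([-8.99931326e+01,  2.40925956e-02,  1.09392179e+01]), 0.0474921460274115, array([ 0.0498471 ,  0.67617941, -0.71932359]), 10.7) [0.0002 0.1367 0.0009]
```

View pics/g3.png

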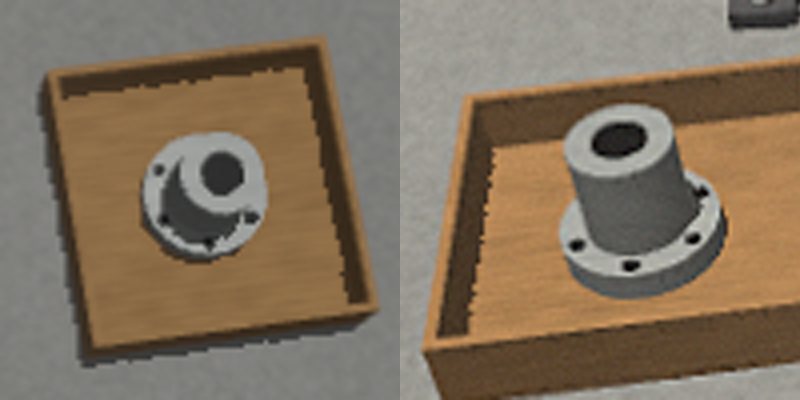

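```bash
python3 -m jog '[[0,0.02,0.001,0,0,0],[0,0.05,0.001,0,0,0],[0,0.08,0.001,0,0,0],[0,0.105,0.001,0,0,0],[0,0.12,0.001,0,0,0],[0,0.13,0.001,0,0,0],[0,0.136,0.001,0,0,0],[0,0.1365,0.001,0,0,0],[0,0.1365,0.001,0,0,0],[0,0.1365,0.001,0,0,0]]'; python3 -m jog '[[0,0,0,0,0,0],[0,0,0,0,0,0],[0,0,0,0,0,0],[0,0,0,0,0,0],[0,0,0,0,0,0],[0,0,0,0,0,0],[0,0,0,0,0,0],[0,0,0,0,0,0],[0,0,0,0,0,0]]' 0 15
python3 - <<'E'
from h import *
P=lambda *a:px(*a)[:2]
print(P("top",(395.1,197.6),.065),P("scene",(139.4,214.1),.065))
W=np.array([P("top",(340+(a+.5)/4-.5,155+(b+.5)/4-.5),.035) for a,b in((50,75),(323,40),(378,308),(93,350))]);print(W.mean(0),[np.hypot(*(W[i]-W[i-1])).round(4) for i in range(4)])
E
```

```text
time_s: 11.8
tcp_pos: [0.4514, 0.0166, 0.0132]
orientation: [-90.0, -0.1, 10.9]
ft_force: [0.5, 0.1, -0.2]
gripper_width: 0.0475
time_s: 12.7
tcp_pos: [0.451, 0.0167, 0.0126]
orientation: [-90.0, -0.0, 10.9]
ft_force: [-0.9, -0.1, 0.3]
gripper_width: 0.0006
[ 0.58814796 -0.24149842] [ 0.58642094 -0.24261993]
[ 0.58505694 -0.24182412] [np.float64(0.1581), np.float64(0.1573), np.float64(0.1562), np.float64(0.16)]
```

Run:
```python
from h import *
crop("scene",220,370,110,240,5,"m1.png")
print(proj("scene",tool()[0]))
```

```text
[294.12431592 189.38133388]
```

View pics/m1.png

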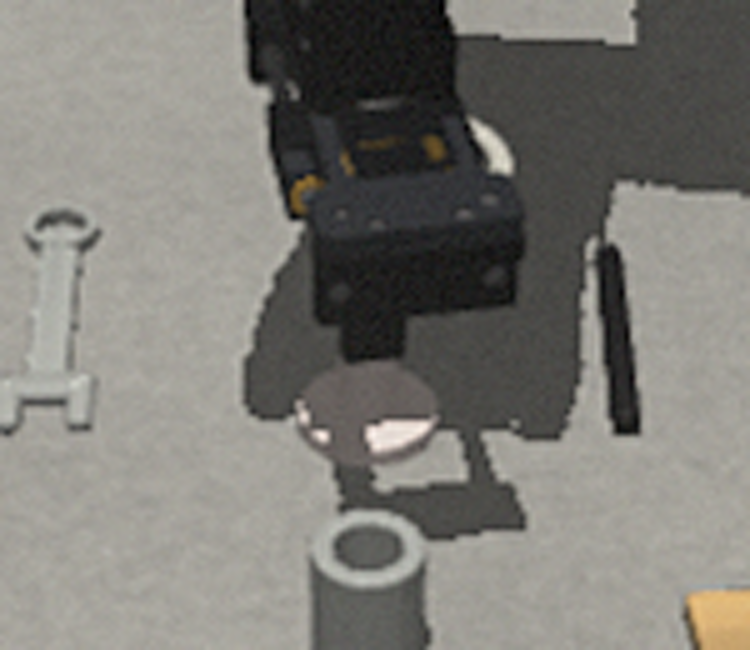

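```bash
python3 -m jog '[[0,-0.005,0,0,0,0],[0,-0.015,0,0,0,0],[0,-0.035,0,0,0,0],[0,-0.07,0,0,0,0],[0,-0.1,0,0,0,0],[0,-0.12,0,0,0,0],[0,-0.12,0,0,0,0],[0,-0.12,0,0,0,0]]'
python3 - <<'E'
from h import *
print(tool(),px("scene",(293.4,192.4),.008))
crop("scene",220,370,110,240,5,"m2.png")
E
```

```text
time_s: 13.55
tcp_pos: [0.4509, 0.0167, 0.133]
orientation: [-90.0, -0.1, 10.9]
ft_force: [0.0, -0.2, -0.1]
gripper_width: 0.0005
(array([0.45088042, 0.01668337, 0.13296328]), array([-9.00123417e+01, -6.01179345e-02,  1.09479260e+01]), 0.000494934966184809, array([ 0.03762649, -0.1946419 , -0.09687044]), 13.55) [0.45459835 0.01532071 0.008     ]
```

View pics/m2.png

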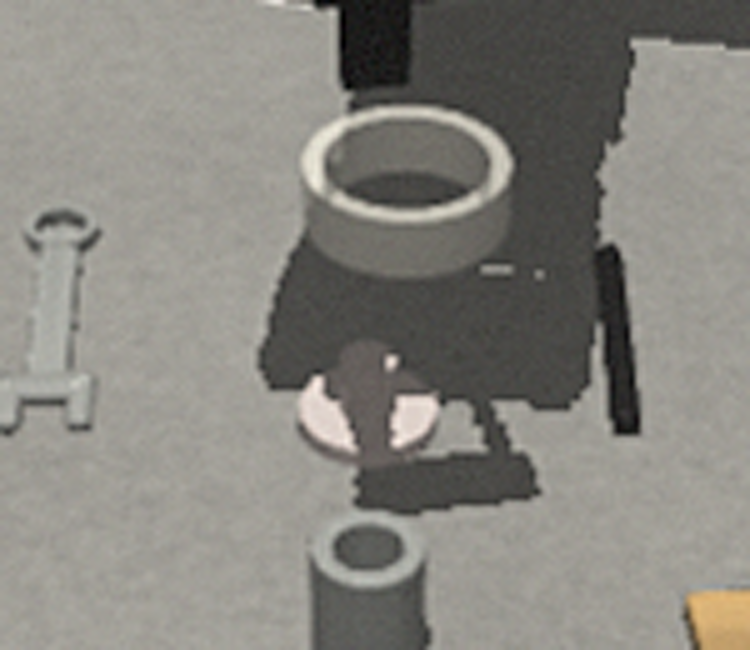

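Run:
```python
from h import *
p=tool()[0]
for dz in(0,.01,.02,.03): print(dz,proj("scene",p+[0,0,dz]),proj("scene",p+[.012,0,dz]))
for z in (0.008,.032): print(z,proj("scene",[.451,.0165,z]))
```

```text
0 [294.37106751 136.69006562] [294.30710117 140.38228068]
0.01 [294.39165274 131.88702502] [294.32755937 135.55442136]
0.02 [294.41237478 127.0148299 ] [294.34815569 130.6561356 ]
0.03 [294.43323173 122.07219566] [294.36888823 125.68609377]
0.008 [294.02797189 191.23972234]
0.032 [294.07172976 181.4471986 ]
```

```bash
python3 - <<'E'
from h import *
for x in(.612,.624):
  for z in (.135,.145,.155,.165): print(x,z,proj("scene",[x,-.241+.005,z]).round(1))
c=[crop("scene",235,355,80,200,5,"x.png")]
print(tool()[0])
E
python3 -m jog '[[0,0,0,0,0,0],[0,0,0,0,0,0],[0,0,0,0,0,0],[0,0,0,0,0,0],[0,0,0,0,0,0],[0,0,0,0,0,0],[0,0,0,0,0,0],[0,0,0,0,0,0]]' 0.45
python3 - <<'E'
import cv2,numpy as np
from h import *
a=cv2.imread("pics/x.png"); crop("scene",235,355,80,200,5,"y.png"); b=cv2.imread("pics/y.png")
cv2.imwrite("pics/m3.png",cv2.resize(np.hstack([a,b]),(800,400)))
E
```

```text
0.612 0.135 [130.6 191.3]
0.612 0.145 [129.2 186.2]
0.612 0.155 [127.8 181.1]
0.612 0.165 [126.4 175.8]
0.624 0.135 [128.6 196.2]
0.624 0.145 [127.2 191.1]
0.624 0.155 [125.7 185.9]
0.624 0.165 [124.3 180.7]
[0.45047281 0.01669612 0.13195408]
time_s: 14.45
tcp_pos: [0.451, 0.0166, 0.1327]
orientation: [-90.0, -0.0, 10.9]
ft_force: [0.3, -0.6, -0.6]
gripper_width: 0.0426
```

View pics/m3.png

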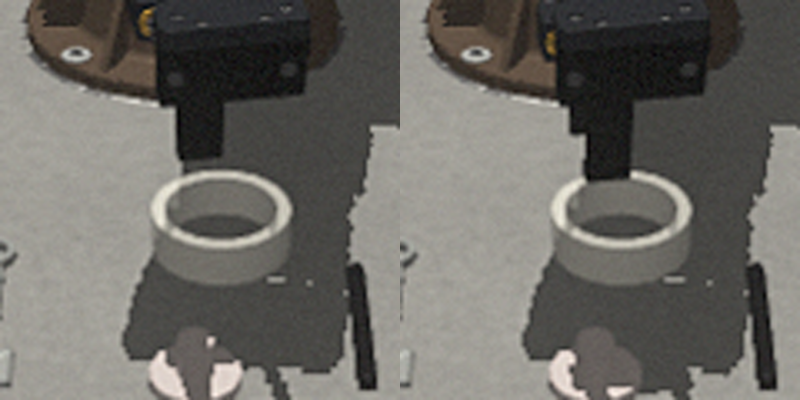

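```bash
python3 -m jog '[[0,0.02,0,0,0,0],[0,0.05,0,0,0,0],[0,0.08,0,0,0,0],[0,0.1,0,0,0,0],[0,0.113,0,0,0,0],[0,0.119,0,0,0,0],[0,0.12,0,0,0,0],[0,0.12,0,0,0,0]]'; for i in 1 2 3 4; do python3 -m jog '[[0,0.001,0,0,0,0],[0,0.002,0,0,0,0],[0,0.002,0,0,0,0]]' | egrep 'tcp|force'; done
```

```text
time_s: 15.3
tcp_pos: [0.4512, 0.0167, 0.013]
orientation: [-90.0, -0.0, 10.9]
ft_force: [-0.1, -0.8, -0.0]
gripper_width: 0.0427
tcp_pos: [0.4511, 0.0167, 0.0109]
ft_force: [0.4, -0.3, -0.0]
tcp_pos: [0.4509, 0.0167, 0.0085]
ft_force: [-0.2, -0.9, -0.4]
tcp_pos: [0.4509, 0.0167, 0.0065]
ft_force: [-0.6, 0.1, -0.3]
tcp_pos: [0.451, 0.0167, 0.0045]
ft_force: [-0.7, -0.4, -0.2]
```

```bash
for i in 1 2 3 4 5; do python3 -m jog '[[0,0.001,0,0,0,0],[0,0.002,0,0,0,0],[0,0.002,0,0,0,0]]' | egrep 'tcp|force'; done
python3 - <<'E'
from h import *
crop("scene",220,370,110,240,5,"m4.png")
E
```

```text
tcp_pos: [0.451, 0.0167, 0.0025]
ft_force: [-0.8, -0.6, 0.6]
tcp_pos: [0.451, 0.0167, 0.0005]
ft_force: [-0.1, -0.2, 0.3]
tcp_pos: [0.4509, 0.0167, -0.0015]
ft_force: [-0.6, 0.8, 0.2]
tcp_pos: [0.451, 0.0167, -0.0035]
ft_force: [0.9, 0.3, 0.2]
tcp_pos: [0.4509, 0.0167, -0.0055]
ft_force: [0.4, 0.6, -0.7]
```

View pics/m4.png

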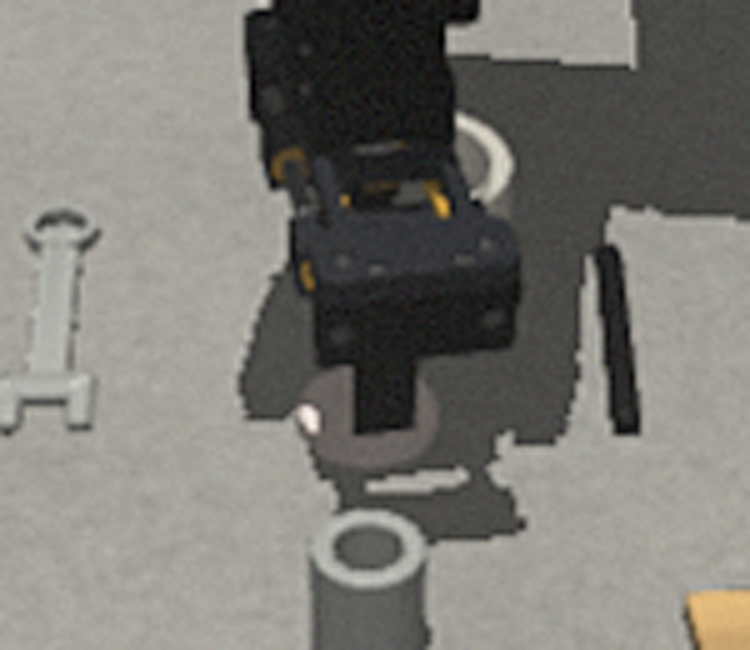

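```bash
python3 -m jog '[[0,0.001,0,0,0,0],[0,0.002,0,0,0,0],[0,0.003,0,0,0,0],[0,0.003,0,0,0,0]]' | egrep 'tcp|force';  python3 -m jog '[[0,0,0,0,0,0],[0,0,0,0,0,0],[0,0,0,0,0,0],[0,0,0,0,0,0],[0,0,0,0,0,0],[0,0,0,0,0,0],[0,0,0,0,0,0],[0,0,0,0,0,0],[0,0,0,0,0,0]]' 0 20
python3 - <<'E'
from h import *
for x in(.472,.478,.484):
  for z in (.01,.015,.02,.025): print(x,z,proj("scene",[x,.018,z]).round(1))
E
```

```text
tcp_pos: [0.4509, 0.0167, -0.0085]
ft_force: [1.1, -0.9, 0.5]
time_s: 19.35
tcp_pos: [0.451, 0.0167, -0.0084]
orientation: [-90.0, -0.0, 10.9]
ft_force: [-1.1, -0.1, 1.8]
gripper_width: 0.0212
0.472 0.01 [294.7 197.3]
0.472 0.015 [294.7 195.3]
0.472 0.02 [294.7 193.3]
0.472 0.025 [294.7 191.2]
0.478 0.01 [294.7 199.3]
0.478 0.015 [294.7 197.3]
0.478 0.02 [294.7 195.3]
0.478 0.025 [294.7 193.2]
0.484 0.01 [294.6 201.4]
0.484 0.015 [294.7 199.3]
0.484 0.02 [294.7 197.3]
0.484 0.025 [294.7 195.2]
```

```bash
python3 -m jog '[[0,-0.005,0,0,0,0],[0,-0.02,0,0,0,0],[0,-0.045,0,0,0,0],[0,-0.08,0,0,0,0],[0,-0.11,0,0,0,0],[0,-0.125,0,0,0,0],[0,-0.125,0,0,0,0]]'
python3 - <<'E'
from h import *
print(rel([.5878,-.242,.116]))
E
```

```text
time_s: 20.05
tcp_pos: [0.4518, 0.0166, 0.1186]
orientation: [-90.1, -0.2, 11.0]
ft_force: [-0.1, -0.1, -1.9]
gripper_width: 0.0216
[ 0.0843  0.0033 -0.2797]
```

```bash
python3 -m jog '[[0.004,0,-0.01,0,0,0],[0.01,0,-0.035,0,0,0],[0.022,0,-0.07,0,0,0],[0.035,0,-0.11,0,0,0],[0.048,0,-0.155,0,0,0],[0.06,0,-0.2,0,0,0],[0.072,0,-0.24,0,0,0],[0.08,0,-0.265,0,0,0],[0.083,0,-0.276,0,0,0],[0.0845,0,-0.28,0,0,0],[0.0845,0,-0.28,0,0,0],[0.0845,0,-0.28,0,0,0],[0.0845,0,-0.28,0,0,0]]'
python3 - <<'E'
from h import *
print(rel([.5878,-.242,.059]))
crop("scene",60,260,90,290,3,"p1.png")
E
```

```text
time_s: 21.35
tcp_pos: [0.5869, -0.2412, 0.1168]
orientation: [-90.0, 0.0, 11.0]
ft_force: [-1.0, 0.9, -1.1]
gripper_width: 0.0216
[ 0.0007  0.0578 -0.001 ]
```

View pics/p1.png

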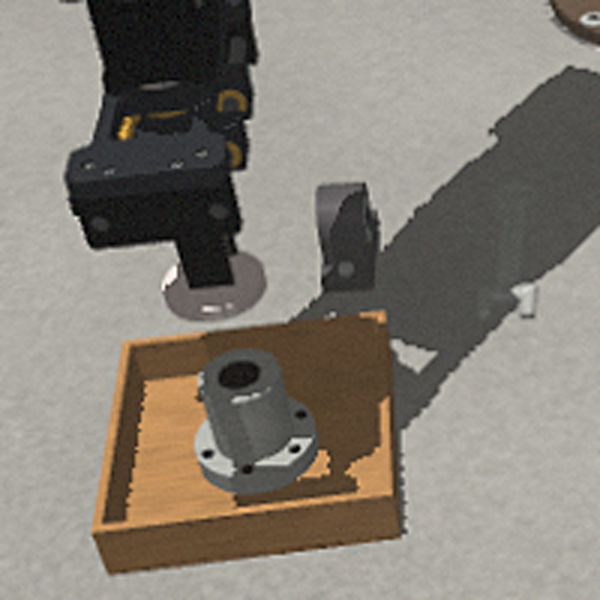

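```bash
python3 -m jog '[[0.0005,0.01,-0.001,0,0,0],[0.0005,0.03,-0.001,0,0,0],[0.0005,0.045,-0.001,0,0,0],[0.0005,0.052,-0.001,0,0,0],[0.0005,0.055,-0.001,0,0,0],[0.0005,0.057,-0.001,0,0,0],[0.0005,0.057,-0.001,0,0,0],[0.0005,0.057,-0.001,0,0,0]]'
python3 - <<'E'
from h import *
print(px("scene",(131,185.7),.129))
im=crop("scene",100,180,170,250,7,"p2.png")
E
```

```text
time_s: 22.2
tcp_pos: [0.588, -0.2432, 0.0601]
orientation: [-90.0, -0.0, 10.9]
ft_force: [-0.4, -0.3, -0.1]
gripper_width: 0.0213
[ 0.5904629  -0.24230372  0.129     ]
```

View pics/p2.png

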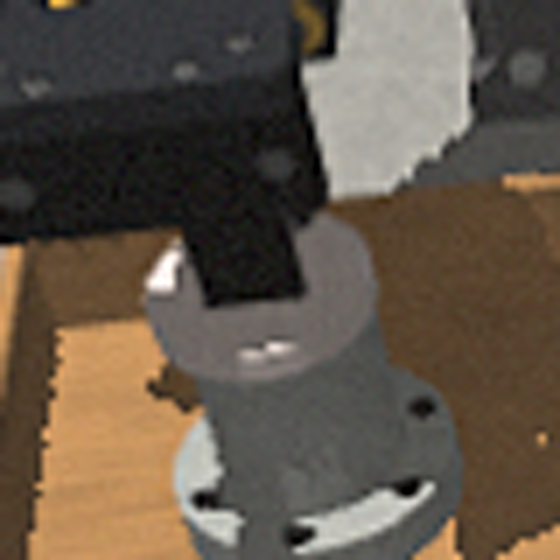

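Run:
```python
from h import *
print(px("scene",(136.9,211.9),.0725),px("scene",(139.4,214.1),.065), tool()[0], rel([.588,-.2432,.059]))
```

```text
[ 0.58939075 -0.24461579  0.0725    ] [ 0.58642094 -0.24261993  0.065     ] [ 0.58802386 -0.24321748  0.06010678] [-0.      0.0011  0.    ]
```

```bash
python3 -m jog '[[0,0,0.001,0,0,0],[0,0.001,0.002,0,0,0],[0,0.002,0.002,0,0,0],[0,0.002,0.002,0,0,0],[0,0.002,0.002,0,0,0]]' | egrep 'tcp|force'; for i in 1 2 3 ; do python3 -m jog '[[0,0.0003,0,0,0,0],[0,0.0006,0,0,0,0],[0,0.0006,0,0,0,0]]'| egrep 'tcp|force';done
```

```text
tcp_pos: [0.5875, -0.2411, 0.0576]
ft_force: [0.5, -1.0, -1.3]
tcp_pos: [0.5874, -0.2412, 0.057]
ft_force: [-0.1, -0.7, -1.5]
tcp_pos: [0.5875, -0.2411, 0.0567]
ft_force: [-1.2, 1.2, 3.1]
tcp_pos: [0.5875, -0.2412, 0.0566]
ft_force: [-2.6, 1.7, 9.3]
```

```bash
python3 -m jog '[[0,0,0,0,0,0],[0,0,0,0,0,0],[0,0,0,0,0,0],[0,0,0,0,0,0],[0,0,0,0,0,0]]' 0.4 | egrep 'wid|force'; python3 -m jog '[[0,-0.005,0,0,0,0],[0,-0.02,0,0,0,0],[0,-0.05,0,0,0,0],[0,-0.09,0,0,0,0],[0,-0.1,0,0,0,0],[0,-0.1,0,0,0,0]]'
python3 - <<'E'
from h import *
print(rel([.372,.220,.12]))
E
```

```text
ft_force: [0.2, 0.1, -0.3]
gripper_width: 0.0377
time_s: 24.75
tcp_pos: [0.5882, -0.2415, 0.1585]
orientation: [-90.2, -0.2, 10.9]
ft_force: [0.5, -0.4, 0.0]
gripper_width: 0.0378
[-0.1247  0.0368  0.4942]
```

```bash
python3 -m jog '[[-0.003,0,0.01,0,0,0],[-0.01,0,0.04,0,0,0],[-0.02,0,0.08,0,0,0],[-0.031,0,0.125,0,0,0],[-0.043,0,0.17,0,0,0],[-0.054,0,0.215,0,0,0],[-0.065,0,0.26,0,0,0],[-0.077,0,0.305,0,0,0],[-0.088,0,0.35,0,0,0],[-0.1,0.01,0.395,0,0,0],[-0.11,0.02,0.435,0,0,0],[-0.118,0.03,0.465,0,0,0],[-0.122,0.036,0.485,0,0,0],[-0.125,0.037,0.494,0,0,0],[-0.125,0.037,0.494,0,0,0],[-0.125,0.037,0.494,0,0,0],[-0.125,0.037,0.494,0,0,0]]' 0.85
python3 - <<'E'
from h import *
print(rel([.372,.220,-.01]))
im=crop("top",340,440,155,255,4,"a.png"); s=crop("scene",85,185,180,280,4,"b.png")
a,b=cv2.imread("pics/a.png"),cv2.imread("pics/b.png"); cv2.imwrite("pics/p3.png",np.hstack([a,b]))
g=cv2.cvtColor(env.camera("scene"),cv2.COLOR_RGB2GRAY); cv2.imwrite("pics/gs.png",g)
im=cv2.imread("pics/scene0.png",0); m=np.zeros_like(im); m[155:185,375:412]=im[155:185,375:412]<55
c=max(cv2.findContours(m,0,2)[0],key=cv2.contourArea); (e,ax,an)=cv2.fitEllipse(c); print(e,ax,px("scene",e,.005),px("scene",e,.01))
E
```

```text
time_s: 26.45
tcp_pos: [0.3713, 0.2194, 0.1189]
orientation: [-90.0, -0.0, 10.9]
ft_force: [-0.4, -0.2, -0.5]
gripper_width: 0.0805
[0.0008 0.1289 0.0004]
(392.6880798339844, 169.15753173828125) (17.79377555847168, 27.228601455688477) [0.37166878 0.21935201 0.005     ] [0.37850633 0.21772399 0.01      ]
```

View pics/p3.png

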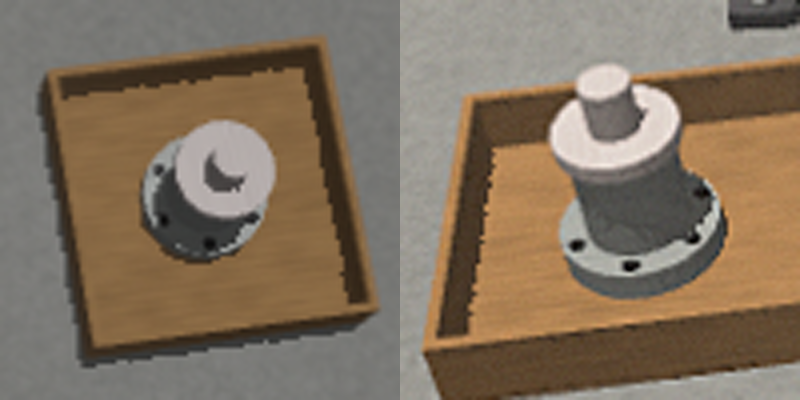

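```bash
python3 -m jog '[[0,0.02,0,0,0,0],[0,0.05,0,0,0,0],[0,0.08,0,0,0,0],[0,0.105,0,0,0,0],[0,0.12,0,0,0,0],[0,0.127,0,0,0,0],[0,0.129,0,0,0,0],[0,0.13,0,0,0,0],[0,0.13,0,0,0,0]]' | egrep 'tcp|force'; for i in 1 2 3 ; do python3 -m jog '[[0,0.0005,0,0,0,0],[0,0.001,0,0,0,0],[0,0.0015,0,0,0,0],[0,0.0015,0,0,0,0]]'| egrep 'tcp|force';done
```

```text
tcp_pos: [0.3713, 0.2202, -0.0106]
ft_force: [-0.2, -1.0, 0.8]
tcp_pos: [0.3709, 0.2202, -0.0126]
ft_force: [0.4, -0.1, 1.2]
tcp_pos: [0.3709, 0.2201, -0.0143]
ft_force: [0.3, 0.0, 0.0]
tcp_pos: [0.3709, 0.2201, -0.0157]
ft_force: [0.2, -0.7, 0.8]
```

```bash
for i in 1 2 3 4 5; do r=$(python3 -m jog '[[0,0.0005,0,0,0,0],[0,0.001,0,0,0,0],[0,0.001,0,0,0,0]]'| egrep 'tcp|force'); echo $r; done
```

```text
tcp_pos: [0.3709, 0.2202, -0.0167] ft_force: [-0.3, 0.4, 1.1]
tcp_pos: [0.3709, 0.2202, -0.0177] ft_force: [0.3, -0.2, -0.5]
tcp_pos: [0.3709, 0.2202, -0.0187] ft_force: [0.4, 0.4, 1.3]
tcp_pos: [0.3709, 0.2201, -0.0197] ft_force: [-0.2, -0.4, -0.4]
tcp_pos: [0.3709, 0.2201, -0.0207] ft_force: [0.3, -0.1, 0.2]
```

```bash
python3 -m jog '[[0,0.0005,0,0,0,0],[0,0.001,0,0,0,0],[0,0.001,0,0,0,0]]'| egrep 'tcp|force'; python3 -m jog '[[0,0,0,0,0,0],[0,0,0,0,0,0],[0,0,0,0,0,0],[0,0,0,0,0,0],[0,0,0,0,0,0],[0,0,0,0,0,0],[0,0,0,0,0,0]]' 0.5 12
python3 - <<'E'
from h import *
print(rel([.588,-.242,.09]))
E
```

```text
tcp_pos: [0.3709, 0.2202, -0.0215]
ft_force: [-0.6, 0.1, 5.2]
time_s: 31.2
tcp_pos: [0.3709, 0.2202, -0.0215]
orientation: [-90.0, -0.0, 10.9]
ft_force: [-0.7, 0.8, 4.5]
gripper_width: 0.0581
[ 0.1254 -0.1116 -0.495 ]
```

```bash
python3 -m jog '[[0,-0.003,0,0,0,0],[0,-0.012,0,0,0,0],[0,-0.035,0,0,0,0],[0,-0.07,0,0,0,0],[0,-0.105,0,0,0,0],[0,-0.13,0,0,0,0],[0,-0.14,0,0,0,0],[0,-0.14,0,0,0,0],[0,-0.14,0,0,0,0]]'
python3 - <<'E'
from h import *
print(rel([.5876,-.2415,.1185]))
E
```

```text
time_s: 32.1
tcp_pos: [0.3705, 0.22, 0.1176]
orientation: [-90.0, 0.0, 10.9]
ft_force: [-0.1, 0.2, -0.9]
gripper_width: 0.0582
[ 0.1255 -0.0009 -0.4943]
```

```bash
python3 -m jog '[[0.003,0,-0.01,0,0,0],[0.009,0,-0.035,0,0,0],[0.018,0,-0.07,0,0,0],[0.028,0,-0.11,0,0,0],[0.038,0,-0.15,0,0,0],[0.048,0,-0.19,0,0,0],[0.058,0,-0.23,0,0,0],[0.068,0,-0.27,0,0,0],[0.079,0,-0.31,0,0,0],[0.089,0,-0.35,0,0,0],[0.099,0,-0.39,0,0,0],[0.109,0,-0.43,0,0,0],[0.117,0,-0.46,0,0,0],[0.122,0,-0.48,0,0,0],[0.125,0,-0.49,0,0,0],[0.1255,0,-0.494,0,0,0],[0.1255,0,-0.494,0,0,0],[0.1255,0,-0.494,0,0,0]]';python3 -m jog '[[0,0,0,0,0,0],[0,0,0,0,0,0]]' >/dev/null
python3 - <<'E'
from h import *
print(tool(),rel([.5876,-.2415,.056]))
E
```

```text
time_s: 33.9
tcp_pos: [0.5875, -0.2402, 0.1181]
orientation: [-90.0, 0.0, 11.0]
ft_force: [0.4, 0.1, -0.6]
gripper_width: 0.0583
(array([ 0.58789758, -0.24039606,  0.11854875]), array([-9.00008438e+01, -1.06058451e-02,  1.09946096e+01]), 0.058147153375415525, array([-0.52469952, -0.09923082,  0.18808476]), 34.1) [-0.0005  0.0625 -0.001 ]
```

```bash
python3 -m jog '[[0,0.01,0,0,0,0],[0,0.03,0,0,0,0],[0,0.045,0,0,0,0],[0,0.054,0,0,0,0],[0,0.06,0,0,0,0],[0,0.062,0,0,0,0],[0,0.062,0,0,0,0],[0,0.062,0,0,0,0]]'|egrep 'tcp|force|wid'
python3 - <<'E'
from h import *
crop("scene",90,190,140,240,6,"p4.png")
E
```

```text
tcp_pos: [0.5882, -0.2412, 0.0568]
ft_force: [0.7, 0.1, -0.2]
gripper_width: 0.0584
```

View pics/p4.png

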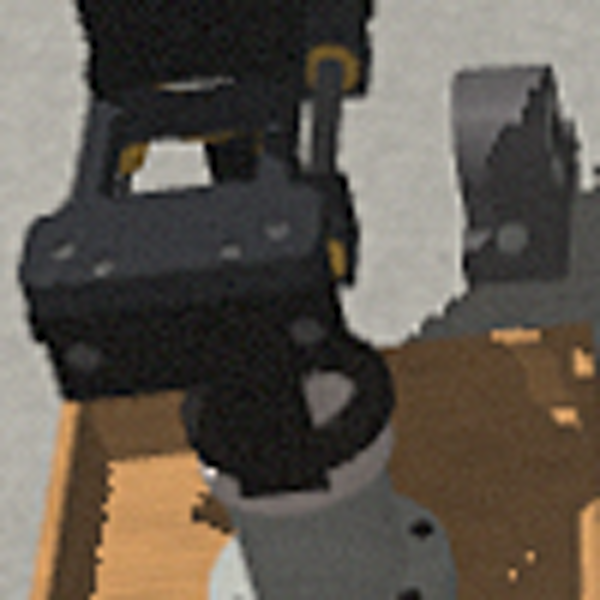

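```bash
python3 -m jog '[[0,0.001,0.0005,0,0,0],[0,0.002,0.0005,0,0,0],[0,0.003,0.0005,0,0,0],[0,0.004,0.0005,0,0,0],[0,0.004,0.0005,0,0,0]]' | egrep 'tcp|force'; for i in 1 2 3 4; do r=$(python3 -m jog '[[0,0.0002,0,0,0,0],[0,0.0004,0,0,0,0],[0,0.0004,0,0,0,0]]'| egrep 'tcp|force'); echo $r; done
```

```text
tcp_pos: [0.5878, -0.2405, 0.0521]
ft_force: [0.1, 0.7, -0.5]
tcp_pos: [0.5879, -0.2405, 0.0519] ft_force: [-0.3, -0.7, -0.3]
tcp_pos: [0.5878, -0.2405, 0.0515] ft_force: [0.2, 0.2, -0.4]
tcp_pos: [0.5879, -0.2405, 0.0515] ft_force: [-1.4, 0.8, 6.0]
tcp_pos: [0.5879, -0.2406, 0.0514] ft_force: [-2.5, 1.0, 8.7]
```

```bash
python3 -m jog '[[0,0,0,0,0,0],[0,0,0,0,0,0],[0,0,0,0,0,0],[0,0,0,0,0,0],[0,0,0,0,0,0]]' 0.8 | egrep 'wid|force'; python3 -m jog '[[0,-0.003,0,0,0,0],[0,-0.015,0,0,0,0],[0,-0.04,0,0,0,0],[0,-0.08,0,0,0,0],[0,-0.09,0,0,0,0],[0,-0.09,0,0,0,0]]'
python3 - <<'E'
from h import *
print(rel([.3916,-.225,.12]))
E
```

```text
ft_force: [-0.2, -0.1, 1.1]
gripper_width: 0.0757
time_s: 37.75
tcp_pos: [0.5886, -0.2409, 0.1432]
orientation: [-90.1, -0.2, 11.0]
ft_force: [0.4, 0.4, -1.1]
gripper_width: 0.0762
[-0.1904  0.0224  0.0531]
```

```bash
python3 -m jog '[[-0.02,0,0.005,0,-4,0],[-0.05,0,0.015,0,-12,0],[-0.09,0,0.025,0,-20,0],[-0.13,0.01,0.035,0,-28,0],[-0.16,0.02,0.045,0,-36,0],[-0.18,0.022,0.05,0,-44,0],[-0.19,0.022,0.053,0,-52,0],[-0.19,0.022,0.053,0,-60,0],[-0.19,0.022,0.053,0,-68,0],[-0.19,0.022,0.053,0,-76,0],[-0.19,0.022,0.053,0,-83,0],[-0.19,0.022,0.053,0,-86.6,0],[-0.19,0.022,0.053,0,-86.6,0],[-0.19,0.022,0.053,0,-86.6,0],[-0.19,0.022,0.053,0,-86.6,0]]' 0.65
python3 - <<'E'
from h import *
print(rel([.3916,-.225,-.006]))
# stack check, top view: gasket ring dark blob
im=env.camera("top"); g=cv2.cvtColor(im,cv2.COLOR_RGB2GRAY)
cv2.imwrite("pics/t5.png",im[:,:,::-1]); cv2.imwrite("pics/s5.png",env.camera("scene")[:,:,::-1])
m=np.zeros_like(g); m[175:220,375:420]=g[175:220,375:420]<45
c=max(cv2.findContours(m,0,2)[0],key=cv2.contourArea); e=cv2.fitEllipse(c); print(e, px("top",e[0],.083),cv2.boundingRect(c))
# block in scene0: bolt heads bright spots in crop of first picture
E
```

```text
time_s: 39.25
tcp_pos: [0.391, -0.2245, 0.1184]
orientation: [-90.0, -0.0, 97.5]
ft_force: [0.3, -1.2, -0.3]
gripper_width: 0.0617
[-0.0007  0.1244 -0.0005]
((395.41986083984375, 196.58682250976562), (25.281986236572266, 25.485780715942383), 78.57173156738281) [ 0.58540402 -0.23854599  0.083     ] (382, 184, 27, 26)
```

```bash
python3 -m jog '[[0,0.02,0,0,0,0],[0,0.05,0,0,0,0],[0,0.08,0,0,0,0],[0,0.105,0,0,0,0],[0,0.117,0,0,0,0],[0,0.122,0,0,0,0],[0,0.123,0,0,0,0],[0,0.123,0,0,0,0]]' | egrep 'tcp|force'; python3 -m jog '[[0,0,0,0,0,0],[0,0,0,0,0,0],[0,0,0,0,0,0],[0,0,0,0,0,0],[0,0,0,0,0,0],[0,0,0,0,0,0],[0,0,0,0,0,0],[0,0,0,0,0,0],[0,0,0,0,0,0]]' 0 35
python3 - <<'E'
from h import *
print(px("top",(395.9,197.1),.073),px("top",(395.4,196.6),.083))
E
```

```text
tcp_pos: [0.3914, -0.2247, -0.0039]
ft_force: [1.0, 0.1, -0.4]
time_s: 41.05
tcp_pos: [0.3914, -0.2247, -0.0041]
orientation: [-90.0, 0.0, 97.5]
ft_force: [-0.7, -2.1, 5.8]
gripper_width: 0.0301
[ 0.58714111 -0.24161127  0.073     ] [ 0.58537206 -0.23850381  0.083     ]
```

```bash
python3 -m jog '[[0,-0.003,0,0,0,0],[0,-0.012,0,0,0,0],[0,-0.035,0,0,0,0],[0,-0.07,0,0,0,0],[0,-0.1,0,0,0,0],[0,-0.12,0,0,0,0],[0,-0.12,0,0,0,0],[0,-0.12,0,0,0,0]]'
python3 - <<'E'
from h import *
print(rel([.6016,.2797,.116]))
E
```

```text
time_s: 41.85
tcp_pos: [0.3909, -0.2243, 0.1155]
orientation: [-90.0, -0.0, 97.5]
ft_force: [1.1, 0.6, -2.7]
gripper_width: 0.0298
[ 0.472  -0.0005 -0.2751]
```

```bash
python3 -m jog '[[0.01,0,-0.006,0,0,0],[0.032,0,-0.018,0,0,0],[0.063,0,-0.036,0,0,0],[0.097,0,-0.056,0,0,0],[0.132,0,-0.077,0,0,0],[0.167,0,-0.097,0,0,0],[0.202,0,-0.117,0,0,0],[0.237,0,-0.138,0,0,0],[0.272,0,-0.158,0,0,0],[0.307,0,-0.179,0,0.5,0],[0.342,0,-0.199,0,1,0],[0.377,0,-0.219,0,1.3,0],[0.41,0,-0.239,0,1.3,0],[0.438,0,-0.255,0,1.3,0],[0.458,0,-0.267,0,1.3,0],[0.468,0,-0.273,0,1.3,0],[0.472,0,-0.275,0,1.3,0],[0.472,0,-0.275,0,1.3,0],[0.472,0,-0.275,0,1.3,0]]';python3 -m jog '[[0,0,0,0,0,0],[0,0,0,0,0,0]]' >/dev/null
python3 - <<'E'
from h import *
print(tool(),rel([.6016,.2797,.0105]))
im=env.camera("top");cv2.imwrite("pics/t6.png",im[:,:,::-1]);cv2.imwrite("pics/s6.png",env.camera("scene")[:,:,::-1])
# board strip: edges in the t0 image via bright grey columns per row
t=cv2.imread("pics/top0.png"); h=cv2.cvtColor(t,cv2.COLOR_BGR2HSV)
P=[]
for r in range(163,205,3):
    s=h[r,172:196,1]; v=h[r,172:196,2]; k=np.where(s<60)[0]
    if len(k): P.append((172+k.mean(),r,len(k)))
P=np.array(P); W=np.array([px("top",p[:2],.025)[:2] for p in P]); l=np.polyfit(W[:,0],W[:,1],1); print(P[:,2],"yaw",np.degrees(np.arctan(l[0])),"y at .607",np.polyval(l,.607))
E
```

```text
time_s: 43.75
tcp_pos: [0.6014, 0.2785, 0.1154]
orientation: [-89.9, 0.0, 96.2]
ft_force: [0.1, 0.8, -4.3]
gripper_width: 0.0298
(array([0.60183223, 0.27874497, 0.11598543]), array([-9.00084167e+01, -5.07328669e-03,  9.61970217e+01]), 0.029634170315232418, array([ 0.32145164, -0.68869876, -3.73955165]), 43.95) [1.000e-03 1.055e-01 1.000e-04]
[5. 5. 5. 5. 5. 6. 6. 6. 6. 6. 7. 6. 6. 6.] yaw 5.360799027528302 y at .607 0.23085295042812876
```

```bash
python3 -m jog '[[0,0.01,0,0,0,0],[0,0.03,0,0,0,0],[0,0.06,0,0,0,0],[0,0.085,0,0,0,0],[0,0.097,0,0,0,0],[0,0.103,0,0,0,0],[0,0.105,0,0,0,0],[0,0.105,0,0,0,0]]'|egrep 'tcp|force'; for i in 1 2 3 4 5 ; do r=$(python3 -m jog '[[0,0.0003,0,0,0,0],[0,0.0005,0,0,0,0],[0,0.0005,0,0,0,0]]'| egrep 'tcp|force'); echo $r; done
```

```text
tcp_pos: [0.6023, 0.2796, 0.0114]
ft_force: [0.7, -0.3, -3.9]
tcp_pos: [0.6021, 0.2796, 0.0108] ft_force: [1.0, 0.5, -4.3]
tcp_pos: [0.6019, 0.2795, 0.0098] ft_force: [-0.3, -0.0, -3.3]
tcp_pos: [0.6018, 0.2795, 0.0092] ft_force: [0.7, -0.2, -4.3]
tcp_pos: [0.6018, 0.2794, 0.0087] ft_force: [0.3, -0.5, -3.1]
tcp_pos: [0.6018, 0.2795, 0.0082] ft_force: [-0.2, 0.4, -3.9]
```

```bash
for i in 1 2 3 ; do r=$(python3 -m jog '[[0,0.0002,0,0,0,0],[0,0.0003,0,0,0,0],[0,0.0003,0,0,0,0]]'| egrep 'tcp|force'); echo $r; done
```

```text
tcp_pos: [0.6018, 0.2795, 0.008] ft_force: [-0.2, 0.5, -3.2]
tcp_pos: [0.6019, 0.2795, 0.008] ft_force: [-2.4, -0.5, 1.8]
tcp_pos: [0.6019, 0.2795, 0.008] ft_force: [-3.2, -2.5, 6.4]
```

```bash
python3 -m jog '[[0,0,0,0,0,0],[0,0,0,0,0,0],[0,0,0,0,0,0],[0,0,0,0,0,0]]' 0.5 | egrep 'wid|force'; python3 -m jog '[[0,-0.003,0,0,0,0],[0,-0.015,0,0,0,0],[0,-0.04,0,0,0,0],[0,-0.08,0,0,0,0],[0,-0.11,0,0,0,0],[0,-0.11,0,0,0,0],[0,-0.11,0,0,0,0]]'
python3 - <<'E'
from h import *
print(rel([.578,.0166,.12]))
E
```

```text
ft_force: [-0.8, -0.0, -0.1]
gripper_width: 0.0472
time_s: 48.35
tcp_pos: [0.602, 0.2795, 0.1185]
orientation: [-90.1, -0.0, 96.2]
ft_force: [1.0, 0.1, -0.7]
gripper_width: 0.0477
[-0.2587 -0.0017  0.0524]
```

```bash
python3 -m jog '[[-0.01,0,0.002,0,0,0],[-0.035,0,0.007,0,0,0],[-0.075,0,0.015,0,0,0],[-0.12,0,0.024,0,0,0],[-0.165,0,0.033,0,0,0],[-0.205,0,0.041,0,0,0],[-0.235,0,0.047,0,0,0],[-0.252,0,0.051,0,0,0],[-0.2587,0,0.0525,0,0,0],[-0.2587,0,0.0525,0,0,0],[-0.2587,0,0.0525,0,0,0]]' 0.65
python3 - <<'E'
from h import *
print(rel([.578,.0166,-.009]))
t=env.camera("top"); s=env.camera("scene")
cv2.imwrite("pics/t7.png",t[:,:,::-1]);cv2.imwrite("pics/s7.png",s[:,:,::-1])
r=lambda im,x,y,w,h,k:cv2.resize(im[y:y+h,x:x+w,::-1],(int(w*k),int(h*k)),interpolation=cv2.INTER_CUBIC)
cv2.imwrite("pics/fin.png",np.vstack([np.hstack([r(t,135,145,100,75,4),r(s,355,195,133,100,3)[:300,:399]]),np.hstack([r(t,345,160,100,75,4),r(s,85,180,133,100,3)[:300,:399]])]))
E
```

```text
time_s: 49.45
tcp_pos: [0.5776, 0.0171, 0.1169]
orientation: [-90.0, -0.0, 96.3]
ft_force: [0.1, -0.6, -0.2]
gripper_width: 0.0617
[-0.0006  0.1259 -0.0004]
```

View pics/fin.png

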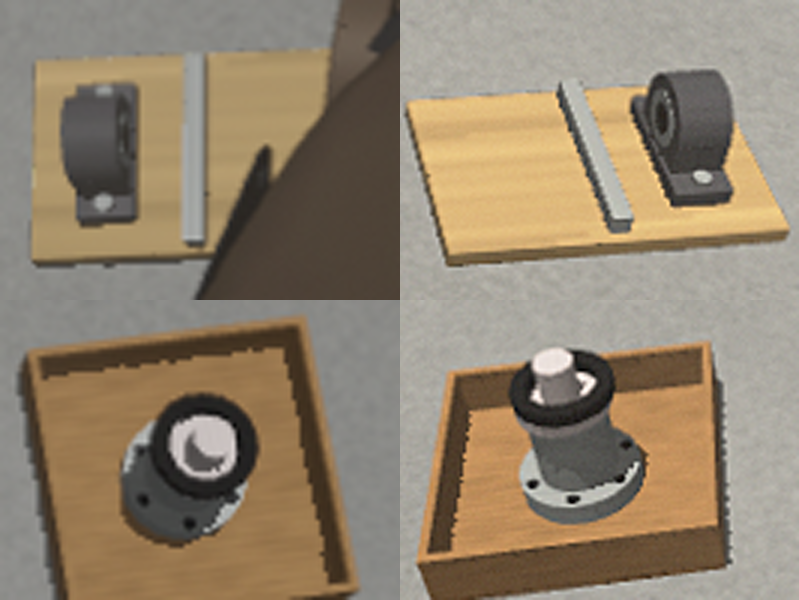

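```bash
python3 -m jog '[[0,0.02,0,0,0,0],[0,0.05,0,0,0,0],[0,0.08,0,0,0,0],[0,0.105,0,0,0,0],[0,0.118,0,0,0,0],[0,0.124,0,0,0,0],[0,0.126,0,0,0,0],[0,0.126,0,0,0,0]]' | egrep 'tcp|force'; python3 -m jog '[[0,0,0,0,0,0],[0,0,0,0,0,0],[0,0,0,0,0,0],[0,0,0,0,0,0],[0,0,0,0,0,0],[0,0,0,0,0,0],[0,0,0,0,0,0],[0,0,0,0,0,0]]' 0 30; python3 -m jog '[[0,-0.003,0,0,0,0],[0,-0.012,0,0,0,0],[0,-0.035,0,0,0,0],[0,-0.07,0,0,0,0],[0,-0.1,0,0,0,0],[0,-0.12,0,0,0,0],[0,-0.12,0,0,0,0],[0,-0.12,0,0,0,0]]';python3 - <<'E'
from h import *
print(rel([.6122,.1805,.11]))
b=[px("top",p,.027)[:2] for p in((160.4,167.4),(160.6,195.4))]; print((b[0]+b[1])/2, np.degrees(np.arctan2(*(b[0]-b[1])[::-1])))
E
```

```text
tcp_pos: [0.5783, 0.0167, -0.008]
ft_force: [-0.6, 0.3, 0.0]
time_s: 51.15
tcp_pos: [0.578, 0.0165, -0.0082]
orientation: [-90.0, 0.0, 96.2]
ft_force: [-1.5, 0.5, 5.6]
gripper_width: 0.0396
time_s: 51.95
tcp_pos: [0.5775, 0.0166, 0.1111]
orientation: [-90.0, -0.0, 96.2]
ft_force: [-0.7, -0.5, -3.3]
gripper_width: 0.0394
[ 0.1592  0.0011 -0.0523]
[0.60289723 0.2807732 ] 7.082368228635976
```

```bash
python3 -m jog '[[0.008,0,-0.003,0,0,0],[0.025,0,-0.008,0,0,0],[0.05,0,-0.016,0,0,0],[0.08,0,-0.026,0,0,0],[0.11,0,-0.036,0,0,0],[0.135,0,-0.044,0,0,0],[0.151,0,-0.049,0,0,0],[0.158,0,-0.052,0,0,0],[0.159,0,-0.0523,0,0,0],[0.159,0,-0.0523,0,0,0],[0.159,0,-0.0523,0,0,0]]'|egrep 'tcp|force'; python3 -m jog '[[0,0.01,0,0,0,0],[0,0.03,0,0,0,0],[0,0.06,0,0,0,0],[0,0.083,0,0,0,0],[0,0.096,0,0,0,0],[0,0.102,0,0,0,0],[0,0.104,0,0,0,0],[0,0.104,0,0,0,0],[0,0.104,0,0,0,0]]'|egrep 'tcp|force'
```

```text
tcp_pos: [0.6124, 0.1793, 0.1113]
ft_force: [-0.4, 1.2, -2.4]
tcp_pos: [0.613, 0.1804, 0.0083]
ft_force: [0.5, 0.2, -2.7]
```

```bash
python3 -m jog '[[0,0.001,0,0,0,0],[0,0.002,0,0,0,0],[0,0.003,0,0,0,0],[0,0.003,0,0,0,0]]'|egrep 'tcp|force'; for i in 1 2 3 4 ; do r=$(python3 -m jog '[[0,0.0002,0,0,0,0],[0,0.0003,0,0,0,0],[0,0.0003,0,0,0,0]]'| egrep 'tcp|force'); echo $r; done
```

```text
tcp_pos: [0.6124, 0.1803, 0.0043]
ft_force: [0.0, 0.2, -1.8]
tcp_pos: [0.6125, 0.1803, 0.004] ft_force: [-0.8, 0.4, -2.7]
tcp_pos: [0.6125, 0.1803, 0.0038] ft_force: [0.4, 0.4, -2.0]
tcp_pos: [0.6125, 0.1803, 0.0038] ft_force: [-2.6, -0.5, 5.1]
tcp_pos: [0.6126, 0.1803, 0.0038] ft_force: [-2.5, -1.0, 7.6]
```

Contact. Release, rise, and back off.

```bash
python3 -m jog '[[0,0,0,0,0,0],[0,0,0,0,0,0],[0,0,0,0,0,0],[0,0,0,0,0,0]]' 0.58 | egrep 'wid|force'; python3 -m jog '[[0,-0.003,0,0,0,0],[0,-0.015,0,0,0,0],[0,-0.04,0,0,0,0],[0,-0.08,0,0,0,0],[0,-0.12,0,0,0,0],[0,-0.15,0,0,0,0],[0,-0.15,0,0,0,0],[-0.03,-0.15,0,0,0,0],[-0.07,-0.15,0,0,0,0],[-0.11,-0.15,0.02,0,0,0],[-0.15,-0.15,0.05,0,0,0],[-0.17,-0.15,0.09,0,0,0],[-0.18,-0.15,0.13,0,0,0],[-0.18,-0.15,0.15,0,0,0],[-0.18,-0.15,0.15,0,0,0],[-0.18,-0.15,0.15,0,0,0]]'
python3 - <<'E'
from h import *
t=env.camera("top"); s=env.camera("scene")
# changes since the check picture in regions of stack and block
for n,a,b,(x,y,w,h) in(("stack top","t7",t,(345,160,95,90)),("stack scene","s7",s,(90,180,105,100)),("block scene","s7",s,(425,205,60,65))):
    d=np.abs(cv2.imread(f"pics/{a}.png")[y:y+h,x:x+w,::-1].astype(int)-b[y:y+h,x:x+w]).max(2); print(n,(d>40).sum())
cv2.imwrite("pics/t8.png",t[:,:,::-1]);cv2.imwrite("pics/s8.png",s[:,:,::-1])
# sleeve top circle vs board, scene: change against s7
d=np.abs(cv2.imread("pics/s7.png")[:,:,::-1].astype(int)-s).max(2)
m=np.zeros(d.shape,np.uint8); m[190:275,360:430]=(d[190:275,360:430]>35)
hs=cv2.cvtColor(s,cv2.COLOR_RGB2HSV); m&=(hs[...,1]<60).astype(np.uint8)
c=max(cv2.findContours(m,0,2)[0],key=cv2.contourArea); print("sleeve bbox",cv2.boundingRect(c))
for z in(.012,.062): print(z,[proj("scene",[.6124+.02*np.cos(a),.1803+.02*np.sin(a),z]).round(0).tolist() for a in np.arange(4)*np.pi/2])
E
```

```text
ft_force: [-0.3, -0.1, 0.6]
gripper_width: 0.0547
time_s: 57.55
tcp_pos: [0.4836, -0.015, 0.1535]
orientation: [-90.1, 0.0, 96.2]
ft_force: [1.3, 0.8, -0.0]
gripper_width: 0.0553
stack top 0
stack scene 0
block scene 0
sleeve bbox (379, 224, 27, 34)
0.012 [[392.0, 259.0], [402.0, 250.0], [389.0, 242.0], [378.0, 250.0]]
0.062 [[396.0, 237.0], [406.0, 229.0], [392.0, 220.0], [382.0, 229.0]]
```

```bash
python3 -c "
from cell import env
print(env.hand_in())"
```

```text
the job is handed in; nothing more can be done
None
```

The order is packed and handed in at about 57.6 s on the robot's clock, well under the 144 s limit. In the carton are the hub, then the cover knob up, then the ring around the knob. On the board, the block is in the left half along the strip and the sleeve stands in the right half. Each part was lowered in sub-millimetre steps until the wrist force showed contact, then released.

**Last checks**
- **At rest:** comparing pictures before and after placing the sleeve showed no change at the stack or the block.
- **Hub:** it measures about 1 to 3 mm from the carton's middle. The two camera views disagree by that much.
- **Cover:** it sits within about 1 mm of the hub's centre.
- **Ring:** it lies flat around the knob. The last picture puts it about 1–2 mm off the cover's centre. A rougher colour-threshold measurement gave 3 mm or more, which I put down to shadow on the ring's edge.
- **Block:** it is about 1.5 mm and 1–2° from its target.
- **Sleeve:** its outline matches an upright sleeve at the target within about 1 pixel (roughly 2 mm), except for the far edge of its top rim, which the colour mask missed by about 4 pixels. I checked this by numbers only, because my picture views were used up.

**What went wrong:** my first grasp of the cover closed on nothing. The fingertips sit about 21 mm above the reported TCP, which I confirmed by touching the table. I corrected for this and the cover was not disturbed.

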